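# Check a rover's distance sensor with a fingertip

## Robot

A 7-joint arm with a two-finger parallel gripper is mounted at the origin on the work surface. World frame = base frame: x ahead of the robot, y to its left, z up, the work surface at z = 0. Lengths are in m, angles in rad, forces in N, time in s.
With the tool pointing down it reaches from about 0.4 to 0.85 m from the base axis. Payload 10.4 kg.
Tool frame: the origin (TCP) lies at the very end of the fingers, on their centre line; the grasp point (between the pads) lies 19 mm behind it; z points along the fingers, y is the line along which they close (so a half turn about z gives the same grasp; the last joint's range is limited). The gripper opens to 87 mm and grips with 3 to 60 N. Pads are 19 mm wide; open, the fingers measure 117 mm over their backs; the gripper's body (75 mm by 190 mm) begins 51 mm behind the grasp point.
Start: joints at [1.222, 0.332, -0.065, 1.46, 0.022, 1.35, -0.088], TCP at [0.2, -0.592, 0.223] pointing down, gripper open.
Joint ranges: [-2.6, 2.6], [-0.5, 2.12], [-1.47, 1.34], [0.16, 2.42], [-1.27, 4.41], [0.06, 2.06], [-2.6, 2.6]. Speed limits (rad/s): [2.22, 2.22, 2.79, 2.79, 3.14, 3.14, 3.14].

## Interface

Orientations are given as a unit quaternion [x, y, z, w].
In Python, from bench import * gives the robot as it stands.
- The arm moves only by the tool step_arm, never from a script. Its arguments are lists of equal length, an entry for each row: "delta_pos": the shift along the world's x, y, z in units of 25 mm (1.0 is 25 mm), a list of three; "turn": the turn about the world's z in units of 0.12 rad (1.0 is 0.12 rad). In form: {"delta_pos": [[tx, ty, tz], ...], "turn": [turn, ...]}. A call has 1 to 12 rows; each row shifts and turns the commanded pose from where the row before left it; what a row does not reach is not made up. A row lasts 1/10 s, in which the tool goes at most 50 mm and 8.59 degrees, less where a joint would pass 70% of its speed; a pose out of reach is approached as far as the arm can. A call with a number of a shift or a turn outside -1 to 1 is refused whole. A call with a gripper value outside its range is refused whole. "grip" is the closure, from 0 (fully open) to 1 (shut), set as the call begins (left out, the last holds). The fingers move at their own pace and stop on an object; "newtons" is the grip in N (left out, the last holds). Time passes only in rows, so rows that do not move let the fingers close. It gives the time, the measured TCP pose, the force, the opening and the grip force at its end, in the units of the state.
- read_state(): the state, without advancing time (a new reading comes with each control period).
- camera(name): name is "side" or "top"; returns a dict with "image" (400x640x3 uint8, red, green, blue), "z_map" (400x640 float32, m along the optical axis (not along the pixel's ray), 0 where there is no reading), "mtx" (3x3 intrinsics, pixels), "view" (4x4, takes a point from world to camera coordinates). Camera axes: x right, y up, looking along -z (the intrinsics and any distortion apply to the point x, -y, -z); pixel columns grow to the right and rows downward; lengths in m; the calibration is good to about 2 mm. A picture is of the moment at which its call begins.
- close_job(): hands the job in; it is judged then, once.
The state is a dict: "time": time; "joint_positions": joint angles; "joint_vel": joint speeds; "joint_torque": joint torques, N m; "ee_pos": TCP position; "eef_rot": TCP orientation; "ft_force": force on the tool from outside, world axes, zero at the start; "torque": the same for the moment, N m; "width": finger opening in m; "grip_force": force on a finger pad.
Only numpy, scipy, OpenCV 4.12 (cv2) and the standard library are available. Lean on these libraries where they do the work, as an engineer would, in place of code of your own. Each camera call takes 0.05 s, during which the arm holds its last target. There are 200 camera calls.

## Task

Test the distance sensor of the rover with the blue battery box: press the green button fully to start the log, then point the fingertips straight down at the middle of that rover's two-eyed sensor, about 25 mm above it, and stay there for at least two seconds, then press the red button fully to stop the log and let go of it. Do not touch any rover, do not show the fingers to the other rovers' sensors, and do not move anything else on the bench; nothing is to be picked up.

Things in the scene. Friction and masses are not known exactly. Their poses are not given: they have to be found in the camera images.
- blue_rover: the rover to be tested, with the blue battery box: four-wheeled rover, 190 long (its x), 152 wide over the wheels (its y), 100 mm high, standing loose on the bench. Yellow-hubbed black 65 mm wheels, black deck with its top 70 mm above the bench. Its colour is that of its battery box (56 x 76, top 94 mm above the bench) at the rear end, local x = +60 mm. Origin on the bench under the deck's centre; x points from the front (sensor end) to the rear, z up.
- blue_eyes (a point): point on the blue rover's distance sensor: midway between its two round silver eyes (16 mm across, 26 mm apart along the rover's y, looking straight up), level with their tops, 100 mm above the bench, at local x = -55 mm of the rover. Axes as the rover's. Nothing on any rover is higher than this point.
- orange_rover: bystander with the orange battery box: four-wheeled rover, 190 long (its x), 152 wide over the wheels (its y), 100 mm high, standing loose on the bench. Yellow-hubbed black 65 mm wheels, black deck with its top 70 mm above the bench. Its colour is that of its battery box (56 x 76, top 94 mm above the bench) at the rear end, local x = +60 mm. Origin on the bench under the deck's centre; x points from the front (sensor end) to the rear, z up.
- orange_eyes (a point): point on the orange rover's distance sensor: midway between its two round silver eyes (16 mm across, 26 mm apart along the rover's y, looking straight up), level with their tops, 100 mm above the bench, at local x = -55 mm of the rover. Axes as the rover's. Nothing on any rover is higher than this point.
- white_rover: bystander with the white battery box: four-wheeled rover, 190 long (its x), 152 wide over the wheels (its y), 100 mm high, standing loose on the bench. Yellow-hubbed black 65 mm wheels, black deck with its top 70 mm above the bench. Its colour is that of its battery box (56 x 76, top 94 mm above the bench) at the rear end, local x = +60 mm. Origin on the bench under the deck's centre; x points from the front (sensor end) to the rear, z up.
- white_eyes (a point): point on the white rover's distance sensor: midway between its two round silver eyes (16 mm across, 26 mm apart along the rover's y, looking straight up), level with their tops, 100 mm above the bench, at local x = -55 mm of the rover. Axes as the rover's. Nothing on any rover is higher than this point.
- green_button_top (a point): centre of the top face of the green push button (32 mm across) that starts the test log; it faces up and stands on its own grey block, 75 x 75 x 40 mm, fixed to the bench; the top stands 62 mm above the bench when released
- green_button (a joint): travel of the green button in m: 0 released, 0.006 fully pressed (down); springs back; about 5 N presses it fully
- red_button_top (a point): centre of the top face of the red push button (32 mm across) that stops the test log; it faces up and stands on its own grey block, 75 x 75 x 40 mm, fixed to the bench; the top stands 62 mm above the bench when released
- red_button (a joint): travel of the red button in m: 0 released, 0.006 fully pressed (down); springs back; about 5 N presses it fully
- spare_wheel: bystander: loose black wheel with yellow hub lying flat, 65 mm across, 26 high; origin at the centre of its underside
- gear_motor: bystander: loose yellow gear motor, 64 x 22 x 19 mm with a 22 mm silver can at its +x end; origin under the yellow body's centre
- screwdriver: bystander: loose screwdriver about 200 mm long and 26 mm thick, lying along its x
- water_bottle: bystander: purple water bottle with a black cap, 66 mm across, 190 high; origin at the centre of its underside
- parts_bin: fixed blue open bin, 160 x 110 x 70 mm high, at the left of the bench; origin under its centre
There are look-alikes about, which are no part of the job. What is shaped like the part that bears green_button_top but purple, turquoise or yellow is not meant.

How it is judged:
By the outcome, as a careful person would: the job done as asked, in the order asked, and still so for the second after the job is handed in, with the robot touching nothing.
It also fails if it takes over 64 s, if anything falls off the work surface, if the arm or the gripper's body presses on something with over 40 N, if the wrist force passes 120 N, or if a joint passes its speed limit or range.

## Working session

There is one attempt and no reset: what is moved stays moved. The work goes in short steps, Python scripts to look and compute and a tool call to move; the robot and the scene stay as the last step left them, time stands still between calls to the robot, and variables do not carry over. Pictures are saved under pics/ and viewed, at most 10 in all, crops included, and the job is handed in when it is done.

Besides the shell and the picture viewer there is one more tool, called after "Call:" as name(argument=value, ...), one argument or row to a line, values as JSON. step_arm: Moves the arm, as the interface text tells. Shifts and turns lie within -1 to 1; 1 stands for 25 mm of shift or 0.12 rad of turn. Its arguments: {"type":"object","properties":{"delta_pos":{"type":"array"},"turn":{"type":"array"},"grip":{"type":"number"},"newtons":{"type":"number"}},"required":["delta_pos","turn"]}

```bash
mkdir -p pics
cat > h.py <<'E'
from bench import *
import numpy as np, cv2
def world(c,u,v,z=None):
    K=c["mtx"];V=np.linalg.inv(c["view"])
    d=np.array([(u-K[0,2])/K[0,0],-(v-K[1,2])/K[1,1],-1.])
    if z is None: return V[:3,:3]@(d*c["z_map"][int(v),int(u)])+V[:3,3]
    r=V[:3,:3]@d; return V[:3,3]+r*(z-V[2,3])/r[2]
E
python3 - <<'E'
from h import *
for n in("top","side"):
    c=camera(n); np.savez(n+".npz",**c); cv2.imwrite(f"pics/{n}.png",c["image"][:,:,::-1])
    print(c["view"],c["mtx"])
print(read_state())
E
```

```text
[[ 0.02069077 -0.99977453 -0.00477231  0.14135868]
 [ 0.97848295  0.01926956  0.20542591 -0.51474163]
 [-0.20528764 -0.00892004  0.97866103 -1.43581932]
 [ 0.          0.          0.          1.        ]] [[518.53795897   0.         316.5116806 ]
 [  0.         518.53795897 201.6070697 ]
 [  0.           0.           1.        ]]
[[-0.99808546 -0.06170408 -0.00424563  0.49267198]
 [ 0.0368949  -0.6490694   0.75983398  0.00991235]
 [-0.04964057  0.75822261  0.6501033  -1.58482436]
 [ 0.          0.          0.          1.        ]] [[513.26948134   0.         324.36825818]
 [  0.         513.26948134 207.41192817]
 [  0.           0.           1.        ]]
{'time': 0.1, 'joint_positions': array([ 1.22239121,  0.33284009, -0.06468478,  1.46084918,  0.02160284,
        1.34993563, -0.08848788]), 'joint_vel': array([-7.95062119e-04, -6.29276253e-04,  6.10992617e-04, -1.74589115e-03,
        4.29080044e-05,  1.34097961e-03,  1.58741452e-03]), 'joint_torque': array([ 2.61417743e-03, -6.24545217e+01,  2.58301408e-02, -3.90718853e+01,
       -6.11726311e-02,  3.66338622e-02,  1.75604828e-05]), 'ee_pos': array([ 0.19991659, -0.59178723,  0.22181775]), 'eef_rot': array([ 9.86759063e-01,  1.62191570e-01, -1.42174143e-04, -6.53114399e-04]), 'ft_force': array([-0.08678137,  0.85297455, -0.16939007]), 'torque': array([ 0.02404979, -0.03428654,  0.00533445]), 'grip_force': 0.0, 'width': 0.0869533964373336}
```

View pics/top.png

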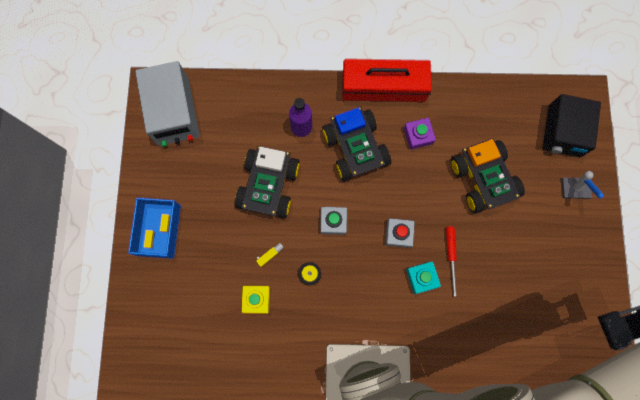

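View pics/side.png

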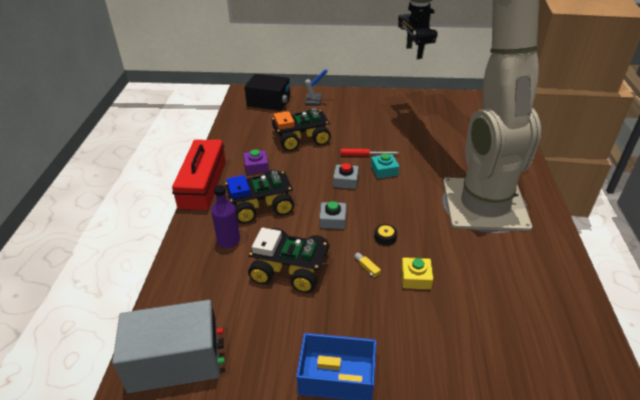

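Top view candidates:
- **Green button:** grey block (334,220), purple (421,131), turquoise (424,277) and yellow (255,299). I choose the grey one.
- **Red button:** only the grey block at (400,232).
- **Rovers:** blue box (355,143), white (268,180) and orange (487,175). I choose blue, whose sensor is near (362,160).

I'll check these in one close crop.

Run:
```python
from h import *
im=np.load("top.npz")["image"][100:250,310:430,::-1]
cv2.imwrite("pics/crop.png",cv2.resize(im,None,fx=4,fy=4,interpolation=cv2.INTER_CUBIC))
```

```text
(no output)
```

View pics/crop.png

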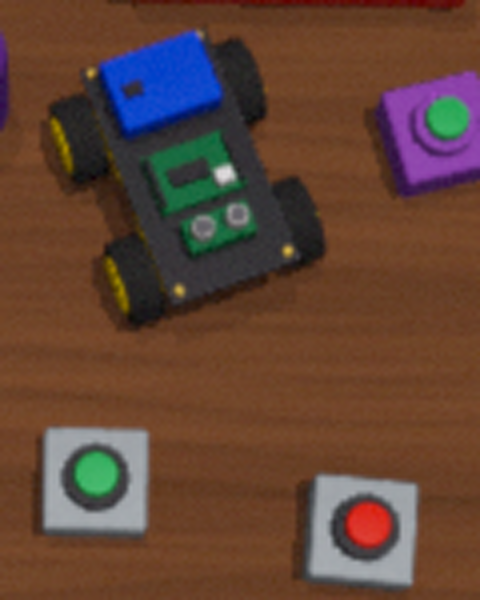

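The crop confirms it. The blue rover's eyes are at crop (203,227) and (237,214), the green button on grey at (96,475), and the red button on grey at (369,524).

Run:
```python
from h import *
c=dict(np.load("top.npz")); s=dict(np.load("side.npz"))
def proj(c,p):
    q=c["view"]@[*p,1]; return c["mtx"][0,0]*q[0]/-q[2]+c["mtx"][0,2], c["mtx"][1,1]*-q[1]/-q[2]+c["mtx"][1,2]
for n,x,y,z in(("eyeL",203,227,.1),("eyeR",237,214,.1),("eyes",220,220.5,.1),("green",96,475,.062),("red",369,524,.062)):
    u,v=310+x/4-.4,100+y/4-.4
    p=world(c,u,v,z); print(n,p.round(4),world(c,u+.5,v+.5).round(4),np.round(proj(s,p),1))
for n,u,v in(("white",267,190),("orange",491,184)): print(n,world(c,u,v,.1))
r=s["image"].astype(int);
for n,m in(("green",(r[...,1]-r[...,0]>60)&(r[...,1]-r[...,2]>50)),("red",(r[...,0]-r[...,1]>100))):
    k,l,st,ce=cv2.connectedComponentsWithStats(m.astype(np.uint8))
    print(n,[(ce[i].round(1),st[i,4]) for i in range(1,k) if st[i,4]>25])
```

```text
eyeL [0.6355 0.0299 0.1   ] [0.6344 0.0284 0.0988] [276.1 177.2]
eyeR [0.6455 0.0058 0.1   ] [0.6424 0.0049 0.1054] [273.8 172.3]
eyes [0.6405 0.0178 0.1   ] [0.6429 0.0154 0.0876] [274.9 174.7]
green [0.4625 0.1022 0.062 ] [0.4606 0.1008 0.0647] [332.8 204.7]
red [ 0.4312 -0.0908  0.062 ] [ 0.4301 -0.0925  0.0602] [345.6 166. ]
white [0.53251531 0.29040263 0.1       ]
orange [ 0.56200501 -0.33560355  0.1       ]
green [(array([254.6, 152.1]), np.int32(35)), (array([385.3, 155.9]), np.int32(38)), (array([332.5, 204.9]), np.int32(56)), (array([417.8, 262.7]), np.int32(73))]
red [(array([283.3, 117.2]), np.int32(144)), (array([197.8, 165.1]), np.int32(1341)), (array([354.7, 150.9]), np.int32(146)), (array([345.8, 166.1]), np.int32(52)), (array([219.6, 330.1]), np.int32(27))]
```

Call:
step_arm(
  delta_pos=[
    [0.5,1,0],
    [0.5,1,0],
    [0.5,1,0],
    [0.5,1,0],
    [0.5,1,0],
    [0.5,1,0],
    [0.5,1,0],
    [0.5,1,0],
    [0.5,1,0],
    [0.5,1,0],
    [0.5,1,0],
    [0.5,1,0],
  ],
  turn=[0,0,0,0,0,0,0,0,0,0,0,0],
  grip=1,
  newtons=10,
)

```text
time: 1.3
ee_pos: [0.3503, -0.291, 0.2223]
eef_rot: [0.987, 0.162, -0.0, -0.0]
ft_force: [-0.9, -0.0, -0.7]
width: 0.0025
grip_force: 0.0
```

Call:
step_arm(
  delta_pos=[
    [0.3,1,0],
    [0.3,1,0],
    [0.3,1,0],
    [0.3,1,0],
    [0.3,1,0],
    [0.3,1,0],
    [0.3,1,0],
    [0.3,1,0],
    [0.3,1,0],
    [0.3,1,0],
    [0.3,1,0],
    [0.3,1,0],
  ],
  turn=[0,0,0,0,0,0,0,0,0,0,0,0],
)

```text
time: 2.5
ee_pos: [0.4401, 0.0089, 0.2224]
eef_rot: [0.987, 0.162, -0.0, 0.0]
ft_force: [-0.1, -0.5, -0.6]
width: 0.0005
grip_force: 0.0
```

Call:
step_arm(
  delta_pos=[
    [0.2,0.92,0],
    [0.2,0.92,0],
    [0.2,0.92,0],
    [0.2,0.92,0],
    [0,0,-1],
    [0,0,-1],
    [0,0,-1],
    [0,0,-1],
    [0,0,0],
    [0,0,0],
  ],
  turn=[0,0,0,0,0,0,0,0,0,0],
)

```text
time: 3.5
ee_pos: [0.4599, 0.1, 0.123]
eef_rot: [0.987, 0.162, -0.0, -0.0]
ft_force: [0.7, -0.6, 1.2]
width: 0.0004
grip_force: 0.0
```

One close look before pressing.

Run:
```python
from h import *
o=[]
for n,(u,v) in(("top",(350,190)),("side",(320,190))):
    im=camera(n)["image"][v-75:v+75,u-50:u+50,::-1]
    o.append(cv2.resize(im,None,fx=4,fy=4,interpolation=cv2.INTER_CUBIC))
cv2.imwrite("pics/near.png",np.hstack(o))
```

```text
(no output)
```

View pics/near.png

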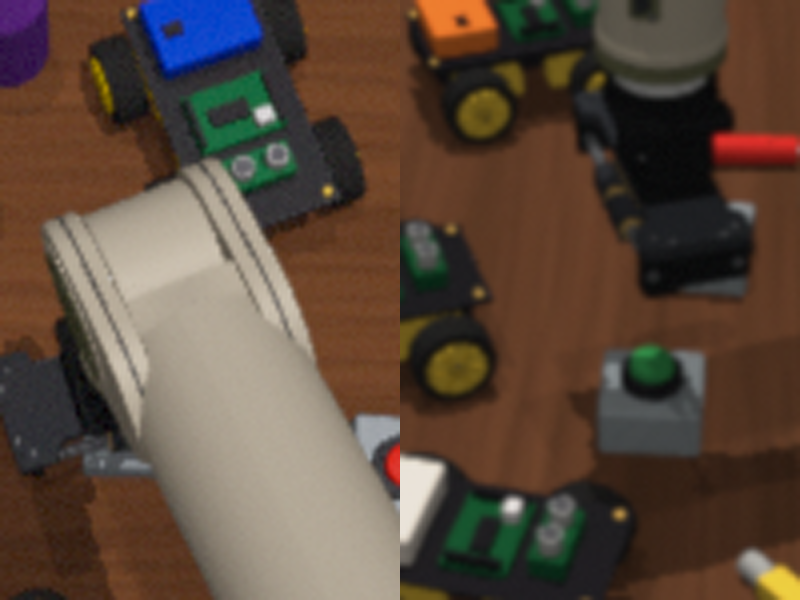

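The side crop shows the gripper held above the grey-block green button (650,365), with the fingers hidden behind the gripper's body end. The rover is clear of it. Next I descend.

Call:
step_arm(
  delta_pos=[
    [0.06,0.05,-0.9],
    [0,0,-0.9],
    [0,0,-0.2],
    [0,0,-0.2],
    [0,0,-0.2],
    [0,0,-0.1],
    [0,0,-0.1],
    [0,0,0],
  ],
  turn=[0,0,0,0,0,0,0,0],
)

```text
time: 4.4
ee_pos: [0.4622, 0.1012, 0.058]
eef_rot: [0.987, 0.162, 0.001, 0.0]
ft_force: [0.7, -0.4, 3.5]
width: 0.0003
grip_force: 1.9
```

Call:
step_arm(
  delta_pos=[
    [0,0,-0.1],
    [0,0,-0.1],
    [0,0,-0.05],
    [0,0,0],
    [0,0,0],
  ],
  turn=[0,0,0,0,0],
)

```text
time: 4.9
ee_pos: [0.4626, 0.1013, 0.0554]
eef_rot: [0.987, 0.162, 0.001, 0.002]
ft_force: [-22.3, -6.2, 63.9]
width: 0.0004
grip_force: 31.8
```

The button bottomed out at full travel. I'll raise the arm and go over the blue sensor.

Call:
step_arm(
  delta_pos=[
    [0,0,0.2],
    [0,0,0.8],
    [0,0,1],
    [0,0,1],
    [0,0,1],
    [0,0,1],
    [0,0,1],
    [0,0,0],
  ],
  turn=[0,0,0,0,0,0,0,0],
)

```text
time: 5.7
ee_pos: [0.4629, 0.1016, 0.2041]
eef_rot: [0.987, 0.162, 0.002, 0.0]
ft_force: [-0.4, 0.2, -0.4]
width: 0.0005
grip_force: 0.0
```

Call:
step_arm(
  delta_pos=[
    [0.9,-0.42,0],
    [0.9,-0.42,0],
    [0.9,-0.42,0],
    [0.9,-0.42,0],
    [0.9,-0.42,0],
    [0.9,-0.42,0],
    [0.9,-0.42,0],
    [0.8,-0.4,0],
    [0,0,0],
    [0,0,0],
  ],
  turn=[0,0,0,0,0,0,0,0,0,0],
)

```text
time: 6.7
ee_pos: [0.6385, 0.0181, 0.2001]
eef_rot: [0.987, 0.162, -0.001, -0.0]
ft_force: [-1.4, 0.2, -0.1]
width: 0.0005
grip_force: 0.0
```

Call:
step_arm(
  delta_pos=[
    [0.08,0,-0.8],
    [0,0,-0.8],
    [0,0,-0.6],
    [0,0,-0.4],
    [0,0,-0.2],
    [0,0,-0.1],
    [0,0,0],
    [0,0,0],
  ],
  turn=[0,0,0,0,0,0,0,0],
)

```text
time: 7.5
ee_pos: [0.6414, 0.0177, 0.1295]
eef_rot: [0.987, 0.162, 0.001, 0.0]
ft_force: [-0.5, -0.3, 0.9]
width: 0.0006
grip_force: 0.0
```

Run:
```python
from h import *
o=[]
for n,(u,v) in(("top",(350,180)),("side",(280,165))):
    im=camera(n)["image"][v-75:v+75,u-50:u+50,::-1]
    o.append(cv2.resize(im,None,fx=4,fy=4,interpolation=cv2.INTER_CUBIC))
cv2.imwrite("pics/eyes.png",np.hstack(o)); print(read_state()["ee_pos"])
```

```text
[0.64138039 0.01768439 0.12942116]
```

View pics/eyes.png

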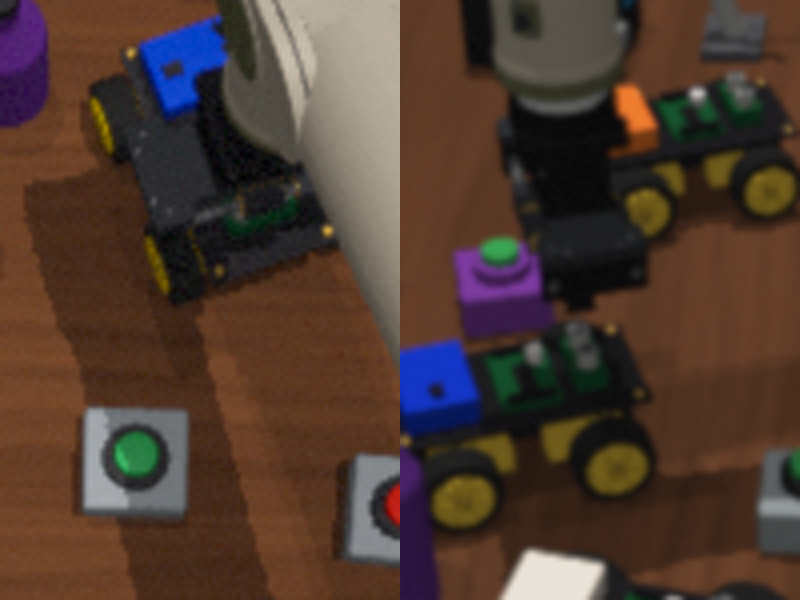

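The side crop shows the fingertip at (578,300), right above the two eyes (578,330–355), with nothing touched. I'll lower about 4 mm and dwell for over 2 s.

Call:
step_arm(
  delta_pos=[
    [-0.03,0,-0.1],
    [0,0,-0.08],
    [0,0,0],
    [0,0,0],
    [0,0,0],
    [0,0,0],
    [0,0,0],
    [0,0,0],
    [0,0,0],
    [0,0,0],
    [0,0,0],
    [0,0,0],
  ],
  turn=[0,0,0,0,0,0,0,0,0,0,0,0],
)

```text
time: 8.8
ee_pos: [0.6403, 0.0176, 0.1243]
eef_rot: [0.987, 0.162, 0.0, 0.0]
ft_force: [-0.5, 0.3, 0.2]
width: 0.0007
grip_force: 0.0
```

Call:
step_arm(
  delta_pos=[
    [0,0,0],
    [0,0,0],
    [0,0,0],
    [0,0,0],
    [0,0,0],
    [0,0,0],
    [0,0,0],
    [0,0,0],
    [0,0,0],
    [0,0,0],
    [0,0,0],
    [0,0,0],
  ],
  turn=[0,0,0,0,0,0,0,0,0,0,0,0],
)

```text
time: 10.0
ee_pos: [0.6403, 0.0176, 0.1243]
eef_rot: [0.987, 0.162, 0.0, 0.0]
ft_force: [0.1, 0.1, -0.1]
width: 0.0008
grip_force: 0.0
```

Call:
step_arm(
  delta_pos=[
    [0,0,0],
    [0,0,0],
    [0,0,0],
    [0,0,0],
    [0,0,0],
    [0,0,0],
    [0,0,0],
    [0,0,0],
    [0,0,0],
    [0,0,0],
    [0,0,0],
    [0,0,0],
  ],
  turn=[0,0,0,0,0,0,0,0,0,0,0,0],
)

```text
time: 11.2
ee_pos: [0.6403, 0.0176, 0.1243]
eef_rot: [0.987, 0.162, 0.0, 0.0]
ft_force: [0.5, -0.2, -0.2]
width: 0.0004
grip_force: 0.0
```

Call:
step_arm(
  delta_pos=[
    [0,0,0.5],
    [0,0,1],
    [0,0,1],
    [0,0,0.5],
    [0,0,0],
  ],
  turn=[0,0,0,0,0],
)

```text
time: 11.7
ee_pos: [0.6413, 0.0179, 0.2017]
eef_rot: [0.987, 0.162, 0.002, 0.0]
ft_force: [-0.2, -0.0, -0.7]
width: 0.0008
grip_force: 0.0
```

Call:
step_arm(
  delta_pos=[
    [-0.84,-0.44,0],
    [-0.84,-0.44,0],
    [-0.84,-0.44,0],
    [-0.84,-0.44,0],
    [-0.84,-0.44,0],
    [-0.84,-0.44,0],
    [-0.84,-0.44,0],
    [-0.84,-0.44,0],
    [-0.84,-0.44,0],
    [-0.84,-0.4,0],
    [0,0,0],
    [0,0,0],
  ],
  turn=[0,0,0,0,0,0,0,0,0,0,0,0],
)

```text
time: 12.9
ee_pos: [0.43, -0.0917, 0.1989]
eef_rot: [0.987, 0.162, -0.0, 0.0]
ft_force: [-0.6, -0.4, 0.2]
width: 0.0006
grip_force: 0.0
```

Call:
step_arm(
  delta_pos=[
    [0,0,-1],
    [0,0,-1],
    [0,0,-1],
    [0,0,-1],
    [0,0,-0.7],
    [0,0,0],
    [0,0,0],
  ],
  turn=[0,0,0,0,0,0,0],
)

```text
time: 13.6
ee_pos: [0.4308, -0.0907, 0.0819]
eef_rot: [0.987, 0.163, -0.0, -0.001]
ft_force: [0.3, -1.0, 0.8]
width: 0.0006
grip_force: 0.0
```

Call:
step_arm(
  delta_pos=[
    [0,0,-0.3],
    [0,0,-0.3],
    [0,0,-0.2],
    [0,0,-0.1],
    [0,0,-0.1],
    [0,0,-0.05],
    [0,0,0],
    [0,0,0],
  ],
  turn=[0,0,0,0,0,0,0,0],
)

```text
time: 14.4
ee_pos: [0.4304, -0.0915, 0.0563]
eef_rot: [0.987, 0.162, -0.0, 0.0]
ft_force: [-4.9, 0.6, 13.7]
width: 0.0005
grip_force: 6.6
```

Call:
step_arm(
  delta_pos=[
    [0,0,-0.04],
    [0,0,-0.02],
    [0,0,0],
    [0,0,0],
  ],
  turn=[0,0,0,0],
)

```text
time: 14.8
ee_pos: [0.4306, -0.0915, 0.0559]
eef_rot: [0.987, 0.162, -0.0, 0.001]
ft_force: [-12.6, 1.8, 32.6]
width: 0.0002
grip_force: 16.5
```

Call:
step_arm(
  delta_pos=[
    [0,0,0.2],
    [0,0,0.8],
    [0,0,1],
    [0,0,1],
    [0,0,1],
    [0,0,1],
    [0,0,1],
    [0,0,0],
    [0,0,0],
    [0,0,0],
  ],
  turn=[0,0,0,0,0,0,0,0,0,0],
)

```text
time: 15.8
ee_pos: [0.4298, -0.0913, 0.2031]
eef_rot: [0.987, 0.162, -0.001, -0.0]
ft_force: [-0.1, -0.5, -0.3]
width: 0.0004
grip_force: 0.0
```

Run:
```python
from h import *
cv2.imwrite("pics/end.png",camera("side")["image"][:,:,::-1])
```

```text
(no output)
```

View pics/end.png

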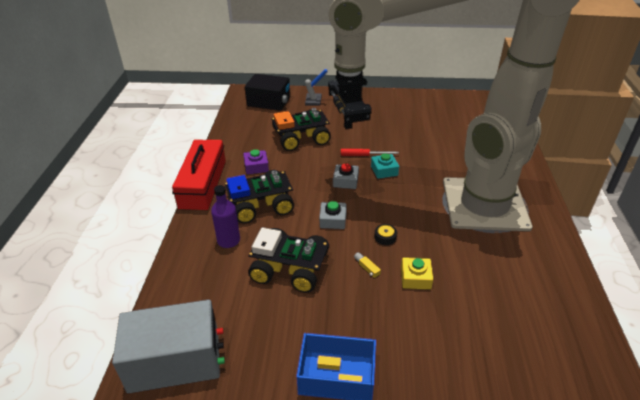

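The final picture shows everything where it was, with both buttons released at (333,208) and (346,169) and the arm clear. I'm handing the job in.

```bash
python3 -c "
from bench import *
print(close_job())"
```

```text
the job is handed in; nothing more can be done
None
```

I handed the job in at about 16 s of robot time: green button pressed fully, fingertips held about 24 mm above the blue rover's sensor for over 3 s, then the red button pressed fully and let go, with nothing else seen to move in the last picture; the hand-in gave no verdict.

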